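# Check a vice spindle's thread with a pitch comb leaf

### The arm

A 7-joint arm with a two-finger parallel gripper is mounted at the origin on a cart in front of the work surface, level with it; the furniture and walls round the work are solid. World frame = base frame: x ahead of the robot, y to its left, z up, the work surface at z = 0. Lengths are in m, angles in rad, forces in N, time in s.
With the tool pointing down it reaches from about 0.425 to 0.925 m from the base axis. Payload 6.8 kg.
Tool frame: the origin (TCP) lies midway between the tips of the shut fingers; the grasp point (between the pads) lies 19 mm behind it; z points along the fingers, y is the line along which they close (so a half turn about z gives the same grasp; the last joint's range is limited). The gripper opens to 85 mm and grips with 20 to 120 N. Pads are 22 mm wide; open, the fingers measure 114 mm over their backs; the gripper's body (76 mm by 85 mm) begins 54 mm behind the grasp point. The pads swing forward as they close: fully open they stand 13 mm farther back than shut.
Start: joints at [-1.418, 0.477, 0.022, 1.555, -0.011, 1.109, -0.083], TCP at [0.174, 0.652, 0.231] pointing down, gripper open.
Joint ranges: [-2.96, 2.96], [-0.34, 2.1], [-1.41, 1.46], [0.24, 2.44], [-1.37, 4.51], [0.17, 1.92], [-2.96, 2.96]. Speed limits (rad/s): [2.39, 2.39, 3.14, 3.14, 3.14, 3.14, 3.14].

### API

Orientations are given as a unit quaternion [w, x, y, z].
In Python, from bench import bot gives the robot as it stands.
- The arm moves only by the tool drive_tool, never from a script. Its argument "motion" is a list that holds one entry, the list of rows, each a list of 7 numbers: the gripper command: -1 is fully open, 1 is shut, values between are in proportion, then the shift along the tool's x, y, z scaled (see below), then the turn, a rotation vector about the tool's x, y, z scaled (see below). In form: [[[fingers, x, y, z, ax, ay, az], ...]]. A call has 1 to 8 rows; each row shifts and turns the commanded pose from where the row before left it, along the tool's axes as they then stand; what a row does not reach is not made up. The controller multiplies each number of a shift by 0.04 m and each number of a turn by 5 degrees. A row lasts 1/12 s, in which the tool goes at most 41.7 mm and 7.16 degrees, less where a joint would pass 70% of its speed; a pose out of reach is approached as far as the arm can. A call with a number of a shift or a turn outside -1 to 1 is refused whole. A call with a gripper value outside its range is refused whole. The fingers move at their own pace and stop on an object; "squeeze" is the grip in N (left out, the last holds). Time passes only in rows, so rows that do not move let the fingers close. It gives the time, the measured TCP pose, the force, the opening and the grip force at its end, in the units of the state.
- bot.read_state(): the state, without advancing time (a new reading comes with each control period).
- bot.camera(name): name is "scene" or "side" or "wrist"; returns (picture, depth): 400x640x3 uint8, red, green, blue; 400x640 float32, m along the optical axis (not along the pixel's ray), 0 where there is no reading.
- bot.get_calibration(name): a dict with "K" (3x3 intrinsics, pixels), "rvec" (rotation vector, rad) and "tvec" (3), from world to camera coordinates, as OpenCV has them. Camera axes: x right, y down, z forward; pixel columns grow to the right and rows downward; lengths in m; the calibration is good to about 2 mm. A picture is of the moment at which its call begins: read the wrist's pose just before it. get_calibration takes no time and is no camera call; for the wrist camera it gives the pose at the moment of the call.
- bot.job_done(): hands the job in; it is judged then, once.
Trained networks look in the newest picture that a camera, given by its name, has taken for a name from the list of things; names that differ only in an ending like _2 or _b are one class to them, and where a whole thing is asked for, a point or a joint stands for the part that bears it (a point fixed in the world has none). Each returns a list of dicts, best first, with "confidence" (0 to 1); they miss things now and then, are a little off and sometimes report something else, mostly with a low value. They report only what shows in the picture. A call takes as long as a camera call. They do not tell look-alikes from the thing itself.
- bot.look_for(camera, name): "extent" ([centre column, centre row, width, height] in pixels, round what is visible of it).
The state is a dict: "clock": time; "joint_positions": joint angles; "qvel": joint speeds; "joint_efforts": joint torques, N m; "position": TCP position; "ee_rot": TCP orientation; "contact_force": force on the tool from outside, world axes, zero at the start; "wrist_torque": the same for the moment, N m; "finger_gap": finger opening in m; "grip_force": force on a finger pad.
Only numpy, scipy, OpenCV 4.12 (cv2) and the standard library are available. Lean on these libraries where they do the work, as an engineer would, in place of code of your own. Each camera call takes 0.05 s, during which the arm holds its last target. There are 200 camera calls.

### The job

Take the comb leaf whose tooth spacing matches the vice spindle out of the rack and set it upright, teeth down, in the slots of the two guide arches on the spindle, feeling along the spindle until its teeth drop fully home in the thread, roughly midway between the guides; let go of it. Then check that it sits flat: press lightly down on its top edge with the fingertips (about 8 N), first above the left-hand guide, then above the right-hand one, and leave it seated there. Never push the leaf against the cradle or spindle with more than 40 N, leave the other leaf in the rack and do not disturb the loose fittings.

Things in the scene. Friction and masses are not known exactly. Their poses are not given: they have to be found in the camera images.
- cradle: fixed steel cradle, base 90 x 190 x 10 mm, origin at the centre of its underside, y along the spindle (left as the robot sees it), z up. It holds a vice spindle over x = 0. Two guide arches, 12 mm wide (y), stand over it at y = +38 and -38 mm, z = 58 to 76 mm, each with an upright slot for a leaf, 9.6 mm wide at x = 0, tapering out to 18 mm in the top 7 mm.
- crest_mid (a point): middle of the spindle's crest line, 56 mm above the cradle's origin. Thread: trapezoidal, 40 mm across crests, pitch 12 mm, y = -85 to +85 mm, crests 6.6 mm wide, grooves 5.4 mm wide and 6.5 mm deep. Where the crests fall along y varies up to 6 mm either way, unmeasured: feel for it. A leaf fully home has its origin at this height; resting on crests, 4.5 mm higher.
- guide_left (a point): point on the crest line (z = 56 mm in the cradle frame) in the middle of the left-hand guide arch (y = +38 mm)
- guide_right (a point): the same for the right-hand guide arch (y = -38 mm)
- leaf_coarse: steel thread-comb leaf on edge, 8 mm thick (x), 116 mm long (y), top edge 50 mm above the origin (corners notched, top 8 mm 100 mm long), about 0.14 kg. Origin: middle of the flat root line between the teeth; z up. 9 teeth 12 mm apart hang 4.5 mm below it, 3 mm wide at the tip, 4 at the root, cut at the thread's lead angle (a half turn does not matter). Matches the spindle.
- leaf_fine: steel thread-comb leaf on edge, 8 mm thick (x), 116 mm long (y), top edge 50 mm above the origin (square upper corners), about 0.14 kg. Origin: middle of the flat root line between the teeth; z up. 13 teeth 8 mm apart hang 4.5 mm below it, 3 mm wide at the tip, 4 at the root, cut at the thread's lead angle (a half turn does not matter). Does not match it.
- rack: fixed black plastic rack, base 104 x 136 mm, origin at the centre of its underside, with two slots along y at x = -38 and +38 mm, 10 mm wide, formed by end posts 36 mm high (|y| over 51 mm); a leaf stands in each, teeth down, on ledges under its ends, its origin 22 mm above the rack's. Which leaf is in which slot varies.
- adaptor: loose nickel hex adaptor standing on end, 28 x 32 x 48 mm, origin under its centre; leave alone
- nipple: loose brass hex nipple lying down, 31 x 59 x 27 mm, origin under its centre; leave alone
Things that resemble listed ones, but are neither listed nor needed, are in the scene too. Leave any blue or red look-alike of the leaf_coarse alone.

How it is judged:
By the outcome, as a careful person would: the job done as asked, in the order asked, and still so for the second after the job is handed in, with the robot touching nothing.
It also fails if it takes over 64 s, if anything falls off the work surface, if the arm or the gripper's body presses on something with over 40 N, if the wrist force passes 120 N, or if a joint passes its speed limit or range.

## Working session

There is one attempt and no reset: what is moved stays moved. The work goes in short steps, Python scripts to look and compute and a tool call to move; the robot and the scene stay as the last step left them, time stands still between calls to the robot, and variables do not carry over. Pictures are saved under pics/ and viewed, at most 10 in all, crops included, and the job is handed in when it is done.

Besides the shell and the picture viewer there is one more tool, called after "Call:" by a JSON object that holds its "fn" and its "kwargs", one argument or row to a line. drive_tool: Moves the arm, as the interface text tells. Shifts and turns lie within -1 to 1; 1 stands for 0.04 m of shift or 5 degrees of turn. Its arguments: {"type":"object","properties":{"motion":{"type":"array"},"squeeze":{"type":"number"}},"required":["motion"]}

```bash
ls; mkdir -p pics
cat > h.py <<'E'
import numpy as np, cv2
from bench import bot
def cal(n):
    c=bot.get_calibration(n); K=np.array(c["K"]);R=cv2.Rodrigues(np.array(c["rvec"],float))[0];t=np.array(c["tvec"],float).ravel()
    return K,R,t
def cloud(n,d):
    K,R,t=cal(n); v,u=np.mgrid[0:d.shape[0],0:d.shape[1]]
    p=np.stack([(u-K[0,2])/K[0,0]*d,(v-K[1,2])/K[1,1]*d,d],-1)
    w=(p-t)@R; w[d<=0]=np.nan; return w
def proj(n,P):
    K,R,t=cal(n); q=(np.atleast_2d(P)@R.T+t)@K.T; return q[:,:2]/q[:,2:]
E
python3 - <<'E'
from h import *
s=bot.read_state(); print({k:np.round(v,3).tolist() for k,v in s.items()})
for n in ["scene","side"]:
    im,d=bot.camera(n); cv2.imwrite(f"pics/{n}0.png",im[:,:,::-1]); np.save(f"{n}0.npy",cloud(n,d))
    for k in ["cradle","leaf_coarse","leaf_fine","rack","adaptor","nipple","guide_left","crest_mid"]:
        print(n,k,[(np.round(r["extent"]).tolist(),round(r["confidence"],2)) for r in bot.look_for(n,k)])
E
```

```text
pics
{'clock': 0.0, 'joint_positions': [-1.418, 0.478, 0.022, 1.556, -0.012, 1.109, -0.083], 'qvel': [-0.001, 0.001, 0.002, -0.0, 0.0, -0.0, 0.002], 'joint_efforts': [0.0, -59.644, 1.608, -28.119, 0.012, 0.01, 0.0], 'position': [0.174, 0.652, 0.23], 'ee_rot': [-0.0, 0.13, 0.992, -0.001], 'contact_force': [1.57, 0.314, -0.167], 'wrist_torque': [-0.02, -0.011, 0.027], 'grip_force': 0.0, 'finger_gap': 0.086}
scene cradle []
scene leaf_coarse [([378.0, 173.0, 31.0, 41.0], 0.84), ([436.0, 168.0, 7.0, 42.0], 0.82), ([388.0, 224.0, 55.0, 38.0], 0.79)]
scene leaf_fine [([350.0, 161.0, 26.0, 33.0], 0.57)]
scene rack [([362.0, 178.0, 71.0, 52.0], 0.86)]
scene adaptor [([267.0, 188.0, 15.0, 16.0], 0.46)]
scene nipple [([208.0, 231.0, 16.0, 23.0], 0.83), ([378.0, 173.0, 28.0, 38.0], 0.74)]
scene guide_left [([272.0, 264.0, 82.0, 92.0], 0.66)]
scene crest_mid [([271.0, 265.0, 79.0, 95.0], 0.6)]
side cradle [([269.0, 271.0, 71.0, 83.0], 0.91)]
side leaf_coarse [([378.0, 233.0, 56.0, 31.0], 0.61), ([411.0, 193.0, 15.0, 33.0], 0.53), ([270.0, 270.0, 71.0, 81.0], 0.33)]
side leaf_fine [([333.0, 187.0, 23.0, 26.0], 0.7), ([270.0, 271.0, 72.0, 78.0], 0.19)]
side rack [([343.0, 204.0, 64.0, 37.0], 0.57)]
side adaptor [([253.0, 212.0, 11.0, 20.0], 0.76)]
side nipple [([345.0, 203.0, 62.0, 36.0], 0.61), ([200.0, 252.0, 15.0, 24.0], 0.6)]
side guide_left [([268.0, 270.0, 68.0, 83.0], 0.66)]
side crest_mid [([272.0, 270.0, 70.0, 86.0], 0.62)]
```

View pics/scene0.png

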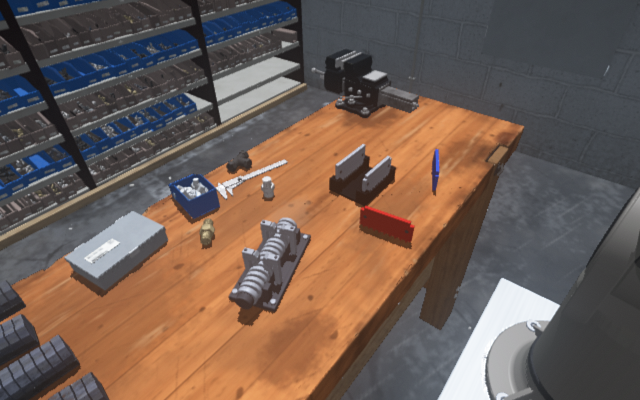

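View pics/side0.png

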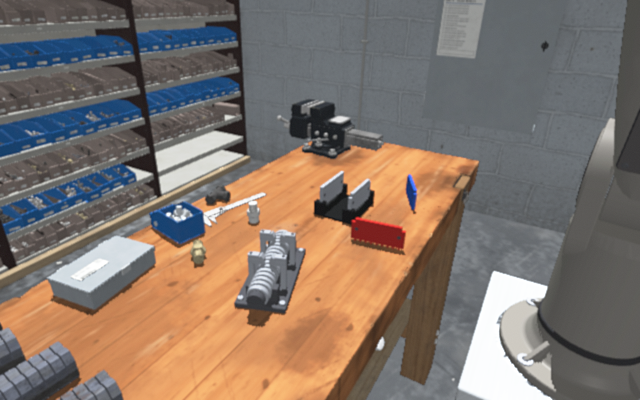

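The scene picture shows four leaves: grey ones in the rack at (350,161) and (378,173), a blue one at (436,168) and a red one at (386,224). The cradle is at (270,265), the adaptor at (267,187) and the nipple at (207,231). The target is whichever grey leaf has notched corners, so I'll check that in a close crop.

Run:
```python
from h import *
a=cv2.imread("pics/scene0.png")[135:210,320:450]; b=cv2.imread("pics/side0.png")[165:230,300:420]
a=cv2.resize(a,(780,300),interpolation=cv2.INTER_CUBIC) if 0 else cv2.resize(a,None,fx=4,fy=4,interpolation=cv2.INTER_CUBIC)
b=cv2.resize(b,None,fx=4,fy=4,interpolation=cv2.INTER_CUBIC)
o=np.zeros((a.shape[0]+b.shape[0],520,3),np.uint8);o[:300]=a;o[300:,:480]=b
cv2.imwrite("pics/crop0.png",o)
W=np.load("scene0.npy")
for u,v in [(350,161),(378,173),(436,168),(386,224),(270,265),(267,187),(207,231),(362,197)]: print((u,v),np.round(W[v,u],3))
def cl(n,x0,x1,y0,y1,z0,z1):
    w=np.load(n+"0.npy").reshape(-1,3); return w[(w[:,0]>x0)&(w[:,0]<x1)&(w[:,1]>y0)&(w[:,1]<y1)&(w[:,2]>z0)&(w[:,2]<z1)]
for n in ["scene","side"]:
    W=np.load(n+"0.npy")
    c=W[135:330,180:440].reshape(-1,3); c=c[c[:,2]>0.012]
    lab=np.zeros((400,400),np.uint8); ij=((c[:,:2]-[0.2,-0.8])/0.005).astype(int); ok=((ij>=0)&(ij<400)).all(1); lab[ij[ok,0],ij[ok,1]]=1
    k,L,st,ce=cv2.connectedComponentsWithStats(lab)
    for i in range(1,k):
        if st[i,4]>5:
            m=ok.copy(); m[ok]=L[ij[ok,0],ij[ok,1]]==i; p=c[m]; print(n,len(p),np.round(p.min(0),3),np.round(p.max(0),3), cv2.minAreaRect(p[:,:2].astype(np.float32)))
```

```text
(350, 161) [ 0.55  -0.236  0.057]
(378, 173) [ 0.474 -0.239  0.053]
(436, 168) [ 0.374 -0.336  0.055]
(386, 224) [ 0.382 -0.125  0.029]
(270, 265) [0.485 0.111 0.046]
(267, 187) [ 0.665 -0.066  0.029]
(207, 231) [0.666 0.109 0.023]
(362, 197) [ 0.474 -0.176  0.022]
scene 952 [ 0.327 -0.138  0.012] [ 0.442 -0.114  0.056] ((0.38441529870033264, -0.12586145102977753), (0.11621515452861786, 0.011753059923648834), 9.044023513793945)
scene 216 [ 0.361 -0.422  0.012] [ 0.418 -0.317  0.057] ((0.38851943612098694, -0.37018758058547974), (0.00838790088891983, 0.1184154599905014), 25.728008270263672)
scene 3082 [ 0.443 -0.011  0.012] [0.559 0.198 0.078] ((0.5039346814155579, 0.09796378016471863), (0.0813990905880928, 0.20503242313861847), 19.680789947509766)
scene 733 [ 0.464 -0.311  0.012] [ 0.491 -0.171  0.074] ((0.47721627354621887, -0.24087029695510864), (0.14012302458286285, 0.02581726759672165), 89.53508758544922)
scene 762 [ 0.54  -0.312  0.012] [ 0.569 -0.173  0.074] ((0.5535823702812195, -0.2423882633447647), (0.1397210955619812, 0.028313327580690384), 89.04106903076172)
scene 257 [0.6
[... 1867 characters left out ...]
526117026806, 0.06463517248630524), 43.06254577636719)
side 188 [ 0.654 -0.083  0.012] [ 0.684 -0.057  0.051] ((0.6673696041107178, -0.06782981008291245), (0.02751436084508896, 0.025689629837870598), 34.07264709472656)
side 15 [ 0.687 -0.646  0.013] [ 0.7   -0.611  0.02 ] ((0.6937916278839111, -0.627794623374939), (0.03485025838017464, 0.009039266966283321), 68.81031799316406)
side 714 [0.729 0.011 0.012] [0.815 0.087 0.058] ((0.7598983645439148, 0.032224297523498535), (0.0513240322470665, 0.10701125115156174), 43.579776763916016)
side 252 [ 0.784 -0.149  0.012] [ 0.838 -0.079  0.029] ((0.8090910315513611, -0.11574716866016388), (0.04835326224565506, 0.07063620537519455), 11.301438331604004)
```

View pics/crop0.png

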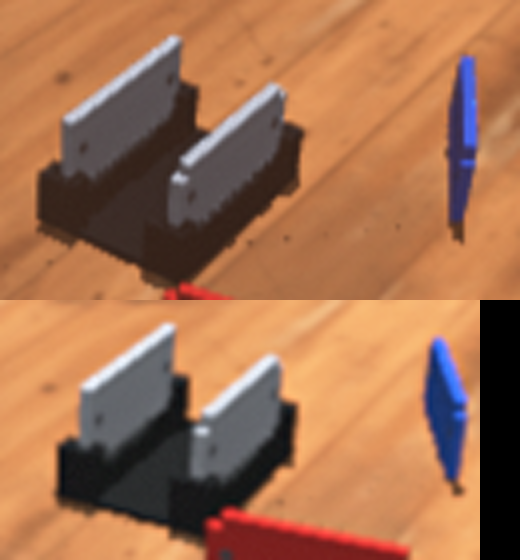

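The crop shows the near leaf (x≈0.477) has a notched corner, so it's leaf_coarse. The far one has square corners and is leaf_fine. I'll turn the tool and go above the cradle for a close look.

Call:
{"fn": "drive_tool", "kwargs": {
  "motion": [
    [[-1,0,0,0,0,0,1],[-1,0,0,0,0,0,1],[-1,0,0,0,0,0,1],[-1,0,0,0,0,0,1],[-1,0,0,0,0,0,1],[-1,0,0,0,0,0,1],[-1,0,0,0,0,0,1],[-1,0,0,0,0,0,1]]
  ],
  "squeeze": 40
}}

```text
clock: 1.57
position: [0.174, 0.6522, 0.2314]
ee_rot: [-0.0, 0.463, 0.886, 0.0]
contact_force: [0.2, -0.3, -0.1]
finger_gap: 0.0857
grip_force: 0.0
```

Call:
{"fn": "drive_tool", "kwargs": {
  "motion": [
    [[-1,0,0,0,0,0,1],[-1,0,0,0,0,0,1],[-1,0,0,0,0,0,1],[-1,-0.93,0.18,-0.1,0,0,0],[-1,-0.93,0.18,-0.1,0,0,0],[-1,-0.93,0.18,-0.1,0,0,0],[-1,-0.93,0.18,-0.1,0,0,0],[-1,-0.93,0.18,-0.1,0,0,0]]
  ]
}}

```text
clock: 2.23
position: [0.2724, 0.4882, 0.2516]
ee_rot: [-0.0, 0.573, 0.819, 0.0]
contact_force: [0.8, -0.3, 0.6]
finger_gap: 0.0853
grip_force: 0.0
```

Call:
{"fn": "drive_tool", "kwargs": {
  "motion": [
    [[-1,-0.93,0.18,-0.1,0,0,0],[-1,-0.93,0.18,-0.1,0,0,0],[-1,-0.93,0.18,-0.1,0,0,0],[-1,-0.93,0.18,-0.1,0,0,0],[-1,-0.93,0.18,-0.1,0,0,0],[-1,-0.93,0.18,-0.1,0,0,0],[-1,-0.93,0.18,-0.1,0,0,0],[-1,-0.93,0.18,-0.1,0,0,0]]
  ]
}}

```text
clock: 2.9
position: [0.4285, 0.2283, 0.2839]
ee_rot: [-0.0, 0.573, 0.819, 0.001]
contact_force: [0.6, 0.1, -0.4]
finger_gap: 0.0852
grip_force: 0.0
```

Call:
{"fn": "drive_tool", "kwargs": {
  "motion": [
    [[-1,-0.93,0.18,-0.1,0,0,0],[-1,-0.93,0.18,-0.1,0,0,0],[-1,-0.93,0.18,-0.1,0,0,0],[-1,-0.93,0.18,-0.1,0,0,0],[-1,0,0,0,0,0,0],[-1,0,0,0,0,0,0],[-1,0,0,0,0,0,0]]
  ]
}}

```text
clock: 3.48
position: [0.5057, 0.1005, 0.2992]
ee_rot: [-0.0, 0.573, 0.819, 0.0]
contact_force: [-0.8, 1.2, 0.4]
finger_gap: 0.0851
grip_force: 0.0
```

Run:
```python
from h import *
s=bot.read_state(); print({k:np.round(v,4).tolist() for k,v in s.items()})
K,R,t=cal("wrist"); print("cam at",-R.T@t, R[2]); 
im,d=bot.camera("wrist"); cv2.imwrite("pics/w1.png",im[:,:,::-1]); np.save("w1.npy",cloud("wrist",d)); print((d>0).mean())
```

```text
{'clock': 3.4833, 'joint_positions': [-0.8468, 0.1558, 0.604, 1.8784, -0.0979, 1.1366, 0.1428], 'qvel': [-0.0228, -0.0009, -0.0224, 0.0079, 0.0001, -0.0007, 0.0005], 'joint_efforts': [1.4728, -32.4344, 4.1184, -28.6253, 0.1401, -0.0154, 0.0258], 'position': [0.5057, 0.1005, 0.2992], 'ee_rot': [-0.0003, 0.5732, 0.8194, 0.0001], 'contact_force': [-0.8078, 1.217, 0.3686], 'wrist_torque': [0.0567, 0.06, 0.0027], 'grip_force': 0.0, 'finger_gap': 0.0851}
cam at [0.47875016 0.17428185 0.44223776] [ 0.10511442 -0.2867362  -0.95222545]
0.99580859375
```

View pics/w1.png

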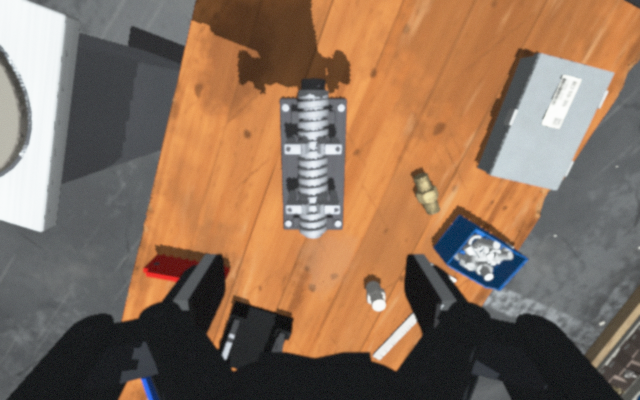

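The wrist view shows the cradle square-on at about (313,165). The arches are at (313,148) and (312,210), with their slots near column 313. Now I'll measure the cradle pose.

Run:
```python
from h import *
W=np.load("w1.npy"); im=cv2.imread("pics/w1.png")
c=W[80:245,262:365].reshape(-1,3)
base=c[(c[:,2]>0.006)&(c[:,2]<0.014)]; print("floor",np.median(c[abs(c[:,2])<.006][:,2]))
r=cv2.minAreaRect(base[:,:2].astype(np.float32)); print("base",r,np.median(base[:,2]))
hi=c[c[:,2]>0.071]; print(len(hi),np.median(hi[:,2]),cv2.minAreaRect(hi[:,:2].astype(np.float32)))
import math
a=math.radians(20); ex=np.array([math.cos(a),math.sin(a)]);ey=np.array([-ex[1],ex[0]])
u=hi[:,:2]@ey; v=hi[:,:2]@ex; m=u>u.mean()
for k in (m,~m): print("arch y",u[k].min(),u[k].max(),"x",v[k].min(),v[k].max(), "mid xy", ex*(v[k].min()+v[k].max())/2+ey*(u[k].min()+u[k].max())/2)
o=cv2.resize(im[85:245,265:360],None,fx=5,fy=5,interpolation=cv2.INTER_CUBIC)[:600*1]
o=cv2.resize(im[135:225,265:360],None,fx=6,fy=6,interpolation=cv2.INTER_CUBIC)
cv2.imwrite("pics/w1c.png",o)
```

```text
floor -0.0002856744026297097
base ((0.5095393061637878, 0.08426596969366074), (0.09000621736049652, 0.18964524567127228), 19.965496063232422) 0.010174593725764243
951 0.07581362326653464 ((0.5093392133712769, 0.08418069779872894), (0.06773906946182251, 0.08835310488939285), 20.06928062438965)
arch y -0.06299102561980159 -0.050897290043558356 x 0.4735008983323222 0.5412438219324417 mid xy [0.49625011 0.12002156]
arch y -0.13926073740865913 -0.12652198995149277 x 0.4740351829219429 0.5409220363693609 mid xy [0.52232543 0.04869087]
```

View pics/w1c.png

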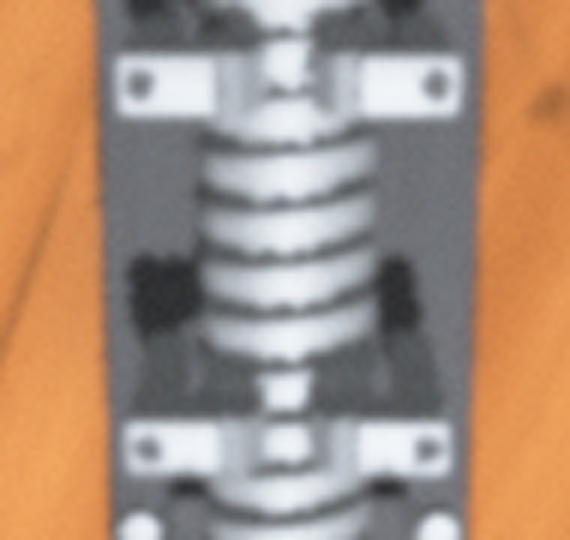

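The cradle origin is at (0.509, 0.084) with a yaw of 20°, and both slots are centred. Next, a close look at the rack leaf.

Call:
{"fn": "drive_tool", "kwargs": {
  "motion": [
    [[-1,0,0,0,0,0,1],[-1,0,0,0,0,0,1],[-1,0,0,0,0,0,1],[-1,0,0,0,0,0,1],[-0.3,-0.93,-0.1,0.2,0,0,0],[-0.3,-0.93,-0.1,0.2,0,0,0],[-0.3,-0.93,-0.1,0.2,0,0,0],[-0.3,-0.93,-0.1,0.2,0,0,0]]
  ]
}}

```text
clock: 4.2
position: [0.4895, -0.0481, 0.2669]
ee_rot: [-0.0, 0.705, 0.709, 0.0]
contact_force: [0.3, -0.8, 0.3]
finger_gap: 0.0555
grip_force: 0.0
```

Call:
{"fn": "drive_tool", "kwargs": {
  "motion": [
    [[-0.3,-0.93,-0.1,0.2,0,0,0],[-0.3,-0.93,-0.1,0.2,0,0,0],[-0.3,-0.93,-0.1,0.2,0,0,0],[-0.3,0,0,0,0,0,0],[-0.3,0,0,0,0,0,0],[-0.3,0,0,0,0,0,0]]
  ]
}}

```text
clock: 4.7
position: [0.4785, -0.1585, 0.2431]
ee_rot: [-0.0, 0.706, 0.708, 0.0]
contact_force: [0.0, 0.4, -0.5]
finger_gap: 0.0555
grip_force: 0.0
```

Run:
```python
from h import *
s=bot.read_state(); print({k:np.round(s[k],4).tolist() for k in ("clock","position","ee_rot","contact_force","finger_gap")})
im,d=bot.camera("wrist"); cv2.imwrite("pics/w2.png",im[:,:,::-1]); W=cloud("wrist",d); np.save("w2.npy",W)
c=W.reshape(-1,3)
for x0,x1 in ((.44,.51),(.52,.59)):
    p=c[(c[:,2]>.066)&(c[:,2]<.08)&(c[:,0]>x0)&(c[:,0]<x1)&(c[:,1]<-.15)&(c[:,1]>-.34)]
    print(len(p),np.median(p[:,2]),p.min(0),p.max(0),cv2.minAreaRect(p[:,:2].astype(np.float32)))
# groove profile from w1
C=np.load("w1.npy")[80:245,262:365].reshape(-1,3)
a=np.radians(20); ex=np.array([np.cos(a),np.sin(a)]);ey=np.array([-ex[1],ex[0]])
q=(C[:,:2]-[.5094,.0842]); u=q@ey; v=q@ex; m=(abs(v)<.0015)&(abs(u)<.1)
# fold phase
z=C[m,2];uu=u[m]; k=(abs(uu)<.031)|((abs(uu)>.046)&(abs(uu)<.08))
for b in np.arange(0,12,1): 
    s_=k&((uu*1000%12)>=b)&((uu*1000%12)<b+1); print(b,s_.sum(),round(np.median(z[s_])*1000,1),end=' | ')
print("phase of z-min (mm):",np.angle(-np.sum((z[k]-z[k].mean())*np.exp(2j*np.pi*uu[k]/.012)))/2/np.pi*12)
```

```text
{'clock': 4.7, 'position': [0.4785, -0.1585, 0.2431], 'ee_rot': [-0.0004, 0.706, 0.7082, 0.0002], 'contact_force': [0.0204, 0.3522, -0.4994], 'finger_gap': 0.0555}
565 0.07238954042306431 [ 0.47537821 -0.29017048  0.06606548] [ 0.48245704 -0.18245246  0.07486613] ((0.4789223074913025, -0.23630863428115845), (0.006949333008378744, 0.10771322250366211), 0.08761002123355865)
386 0.07228298568466232 [ 0.55043857 -0.23815499  0.06602401] [ 0.55910067 -0.18361373  0.07428469] ((0.5548401474952698, -0.21091662347316742), (0.05455118417739868, 0.00857865996658802), 89.50198364257812)
0 5 49.9 | 1 7 56.1 | 2 19 56.4 | 3 14 55.8 | 4 19 56.1 | 5 19 56.2 | 6 17 56.0 | 7 23 55.9 | 8 37 52.7 | 9 10 49.7 | 10 15 49.6 | 11 15 49.6 | phase of z-min (mm): -1.619211189126342
```

View pics/w2.png

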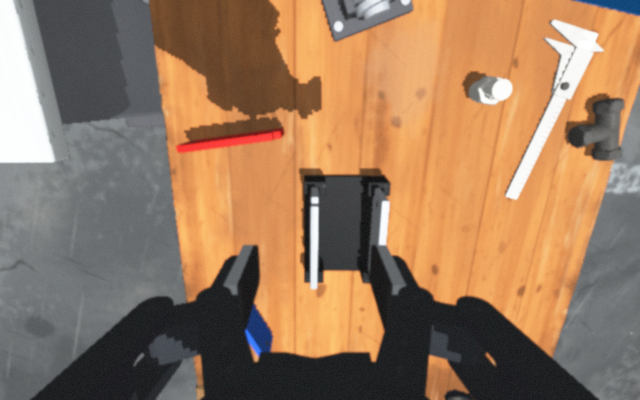

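The rack view shows leaf_coarse at (315,240) with a notched end at (315,190), and leaf_fine at (382,225). The depth profile puts the nearest groove at about y=-1.6 mm.

Run:
```python
from h import *
c=np.load("w2.npy").reshape(-1,3)
p=c[(abs(c[:,0]-.479)<.008)&(c[:,1]<-.16)&(c[:,1]>-.33)]
for z0,z1 in ((.0705,.075),(.0605,.0655),(.03,.04)):
    q=p[(p[:,2]>z0)&(p[:,2]<z1)]; print(z0,len(q),q[:,1].min(),q[:,1].max(),q[:,0].min(),q[:,0].max())
print(np.median(p[(p[:,2]>.07)][:,2]))
# rack posts
r=c[(c[:,0]>.43)&(c[:,0]<.61)&(c[:,1]<-.15)&(c[:,1]>-.33)&(c[:,2]>.004)&(c[:,2]<.045)]
print(cv2.minAreaRect(r[:,:2].astype(np.float32)))
```

```text
0.0705 554 -0.29017048023945025 -0.1903898921631582 0.4754122891280495 0.48245704262559685
0.0605 70 -0.2989717839997209 -0.18229132584399943 0.4753123253583224 0.48297749606261964
0.03 245 -0.30774693611339615 -0.17230093510265262 0.47124905012921287 0.4868841689814421
0.0724011589753252
((0.5165972709655762, -0.24077242612838745), (0.13645732402801514, 0.10229866206645966), 89.58589172363281)
```

Call:
{"fn": "drive_tool", "kwargs": {
  "motion": [
    [[-0.3,-0.68,0,0.7,0,0,0],[-0.3,-0.68,0,0.7,0,0,0],[-0.3,-0.68,0,0.7,0,0,0],[-0.3,0,0,0.5,0,0,0],[-0.3,0,0,0,0,0,0],[-0.3,0,0,0,0,0,0]]
  ]
}}

```text
clock: 5.25
position: [0.4785, -0.2398, 0.1388]
ee_rot: [-0.001, 0.706, 0.708, -0.0]
contact_force: [-0.0, -0.0, 0.6]
finger_gap: 0.0554
grip_force: 0.0
```

Call:
{"fn": "drive_tool", "kwargs": {
  "motion": [
    [[-0.3,-0.01,0.01,0.8,0,0,0],[-0.3,0,0,0.8,0,0,0],[-0.3,0,0,0.5,0,0,0],[-0.3,0,0,0.3,0,0,0],[-0.3,0,0,0,0,0,0],[0.2,0,0,0,0,0,0],[0.5,0,0,0,0,0,0],[0.7,0,0,0,0,0,0]]
  ],
  "squeeze": 40
}}

```text
clock: 5.92
position: [0.48, -0.2425, 0.045]
ee_rot: [0.001, 0.707, 0.708, 0.001]
contact_force: [-0.0, 0.9, -0.2]
finger_gap: 0.02
grip_force: 0.0
```

Call:
{"fn": "drive_tool", "kwargs": {
  "motion": [
    [[1,0,0,0,0,0,0],[1,0,0,0,0,0,0],[1,0,0,0,0,0,0],[1,0,0,0,0,0,0]]
  ],
  "squeeze": 60
}}

```text
clock: 6.25
position: [0.4793, -0.2425, 0.0445]
ee_rot: [0.0, 0.707, 0.707, 0.001]
contact_force: [-1.6, 2.5, 9.4]
finger_gap: 0.0072
grip_force: 60.0
```

Call:
{"fn": "drive_tool", "kwargs": {
  "motion": [
    [[1,0,0,-0.2,0,0,0],[1,0,0,-0.4,0,0,0],[1,0,0,-0.8,0,0,0],[1,0,0,-0.8,0,0,0],[1,0,0,-0.8,0,0,0],[1,0,0,0,0,0,0],[1,0,0,0,0,0,0]]
  ]
}}

```text
clock: 6.83
position: [0.4797, -0.2426, 0.1652]
ee_rot: [0.002, 0.707, 0.708, 0.001]
contact_force: [0.3, 0.7, -2.2]
finger_gap: 0.0073
grip_force: 58.9
```

Call:
{"fn": "drive_tool", "kwargs": {
  "motion": [
    [[1,0.5,0.05,0,0,0,0],[1,0.8,0.08,0,0,0,-0.5],[1,0.9,0.09,0,0,0,0],[1,0.9,0.09,0,0,0,0],[1,0.9,0.09,0,0,0,0],[1,0.9,0.09,0,0,0,0],[1,0.9,0.09,0,0,0,0],[1,0.9,0.09,0,0,0,0]]
  ]
}}

```text
clock: 7.5
position: [0.4943, 0.0282, 0.1621]
ee_rot: [-0.001, 0.691, 0.723, -0.001]
contact_force: [0.3, -0.4, -0.4]
finger_gap: 0.0071
grip_force: 58.8
```

Call:
{"fn": "drive_tool", "kwargs": {
  "motion": [
    [[1,0.8,0.08,0,0,0,0],[1,0.5,0.05,0,0,0,-0.5],[1,0,0,0,0,0,-1],[1,0,0,0,0,0,-1],[1,0,0,0,0,0,-1],[1,0,0,0,0,0,0],[1,0,0,0,0,0,0]]
  ]
}}

```text
clock: 8.08
position: [0.4981, 0.0779, 0.1627]
ee_rot: [-0.0, 0.574, 0.819, -0.001]
contact_force: [0.4, -0.6, -1.7]
finger_gap: 0.0068
grip_force: 58.7
```

```bash
cat > st.py <<'E'
from h import *
from scipy.spatial.transform import Rotation as Ro
def st(tx=.5107,ty=.0806,leafoff=0.0022):
    s=bot.read_state(); q=np.array(s["ee_rot"]); R=Ro.from_quat(q[[1,2,3,0]]).as_matrix(); p=np.array(s["position"])
    a=np.radians(20); ex=np.array([np.cos(a),np.sin(a)]);ey=np.array([-ex[1],ex[0]]); d=p[:2]-[.5094,.0842]
    print("t",s["clock"],"p",p.round(4),"heading y",np.degrees(np.arctan2(R[1,1],R[0,1])).round(2),"tilt",R[:,2].round(4),"F",np.round(s["contact_force"],1),"T",np.round(s["wrist_torque"],2),"grip",s["finger_gap"],s["grip_force"])
    print("TCP in cradle x,y mm",(d@ex*1000).round(2),(d@ey*1000).round(2),"tool delta to target",(R.T@(np.array([tx,ty,p[2]])-p)/.04).round(3))
E
python3 - <<'E'
from st import *
st()
im,d=bot.camera("wrist"); cv2.imwrite("pics/w3.png",im[:,:,::-1]); W=cloud("wrist",d); np.save("w3.npy",W)
s=bot.read_state();p=np.array(s["position"])
c=W.reshape(-1,3); a=np.radians(20); ex=np.array([np.cos(a),np.sin(a)]);ey=np.array([-ex[1],ex[0]])
q=c[:,:2]-p[:2]; u=q@ey;v=q@ex
m=(abs(v)<.015)&(abs(u)<.09)&(c[:,2]>p[2]-.03)&(c[:,2]<p[2]+.04)
for z0 in np.arange(-.028,.04,.004):
    k=m&(c[:,2]>p[2]+z0)&(c[:,2]<p[2]+z0+.004)
    if k.sum(): print(round(z0,3),k.sum(),"u",u[k].min().round(4),u[k].max().round(4),"v",v[k].min().round(4),v[k].max().round(4))
E
```

```text
t 8.0833 p [0.4981 0.0779 0.1627] heading y 19.92 tilt [-1.3e-03 -5.0e-04 -1.0e+00] F [ 0.4 -0.6 -1.7] T [-0.03 -0.05  0.01] grip 0.006755358020557178 58.70538353919983
TCP in cradle x,y mm -12.82 -2.07 tool delta to target [-0.044  0.32  -0.   ]
-0.02 16 u 0.0586 0.0596 v -0.0041 0.0035
-0.016 14 u 0.0587 0.0596 v -0.004 0.003
-0.012 18 u 0.0585 0.0596 v -0.0034 0.0039
-0.008 14 u 0.059 0.0596 v -0.0038 0.0029
-0.004 21 u 0.0591 0.0596 v -0.0037 0.0037
0.0 25 u 0.0108 0.0596 v -0.005 0.0036
0.004 122 u 0.0066 0.0596 v -0.0146 0.015
0.008 183 u 0.0067 0.0597 v -0.015 0.0148
0.012 197 u 0.0065 0.0596 v -0.015 0.015
0.016 510 u 0.0063 0.0597 v -0.015 0.015
0.02 375 u 0.0065 0.0593 v -0.0149 0.015
0.024 2715 u -0.0374 0.0518 v -0.0149 0.015
0.028 1167 u -0.0361 0.0515 v -0.0149 0.0149
0.032 239 u -0.0058 0.0121 v -0.0099 0.0138
0.036 606 u -0.0113 0.0125 v -0.0149 0.0146
```

View pics/w3.png

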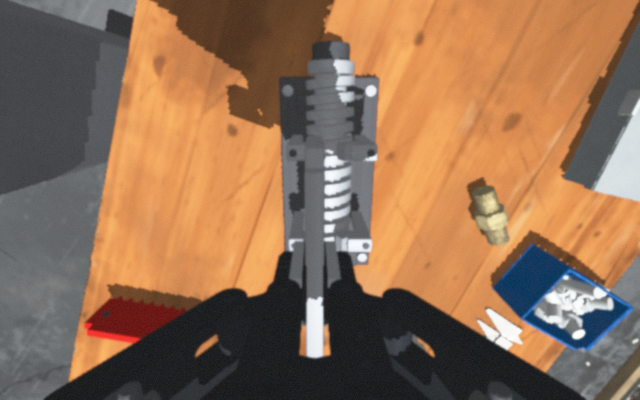

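The picture shows the leaf gripped and aligned with the spindle, offset to its left (leaf at column 313, spindle about 335). I'll shift it over by 12.8 mm and lower it.

Call:
{"fn": "drive_tool", "kwargs": {
  "motion": [
    [[1,-0.03,0.33,0,0,0,0],[1,0,0,0.4,0,0,0],[1,0,0,0.4,0,0,0],[1,0,0,0,0,0,0],[1,0,0,0,0,0,0],[1,0,0,0,0,0,0]]
  ]
}}

```text
clock: 8.63
position: [0.5116, 0.0817, 0.1317]
ee_rot: [0.0, 0.574, 0.819, -0.0]
contact_force: [1.4, -0.1, -1.3]
finger_gap: 0.0072
grip_force: 58.7
```

```bash
cat > lk.py <<'E'
from st import *
st()
im,d=bot.camera("wrist"); W=cloud("wrist",d)
s=bot.read_state();p=np.array(s["position"])
c=W.reshape(-1,3); a=np.radians(20); ex=np.array([np.cos(a),np.sin(a)]);ey=np.array([-ex[1],ex[0]])
q=c[:,:2]-[.5094,.0842]; u=q@ey;v=q@ex
m=(abs(v)<.012)&(u>.014)&(u<.09)&(c[:,2]>p[2]+.022)&(c[:,2]<p[2]+.032)
print("top edge: x at y=0,slope deg",np.round([np.polyval(np.polyfit(u[m],v[m],1),0)*1e3,np.degrees(np.polyfit(u[m],v[m],1)[0])],2),"z0,slope deg",np.polyfit(u[m],c[m,2],1)*[57.3,1],"ends",u[m].max(), "x-range",v[m].min(),v[m].max())
e=(abs(v)<.006)&(u>.03)&(u<.09)&(c[:,2]>p[2]-.02)&(c[:,2]<p[2]+.015); print("body end y",np.percentile(u[e],98) if e.sum() else 0)
h=(c[:,2]>.073)&(c[:,2]<.0785)&(abs(u-.038)<.009)&(abs(v)<.05)&(abs(v)>.008)
if h.sum(): print("arch x",v[h].min(),v[h].max(),"y",u[h].min(),u[h].max(),"inner",v[h&(v<0)].max() if (h&(v<0)).any() else 0,v[h&(v>0)].min() if (h&(v>0)).any() else 0, h.sum())
cv2.imwrite("pics/last.png",im[:,:,::-1])
E
python3 lk.py
```

```text
t 8.6333 p [0.5116 0.0817 0.1317] heading y 19.98 tilt [ 2.e-04 -2.e-04 -1.e+00] F [ 1.4 -0.1 -1.3] T [0.02 0.03 0.05] grip 0.007248603208524674 58.65221679210663
TCP in cradle x,y mm 1.23 -3.11 tool delta to target [-0.018 -0.031  0.   ]
top edge: x at y=0,slope deg [1.58 0.01] z0,slope deg [-1.03711282  0.16014527] ends 0.04884554856226963 x-range -0.002457124447100764 0.005549108698598836
body end y 0.05653844164770993
arch x -0.033549419491088917 0.03409435801154949 y 0.031046538947549624 0.04356061091563568 inner -0.00813625441030895 0.008537564281365193 1460
```

Call:
{"fn": "drive_tool", "kwargs": {
  "motion": [
    [[1,0,-0.04,0,0,0,0],[1,0,0,0,0,0,0],[1,0,0,0,0,0,0]]
  ]
}}

```text
clock: 8.93
position: [0.51, 0.0816, 0.1318]
ee_rot: [0.0, 0.573, 0.819, 0.0]
contact_force: [-0.8, 0.1, -1.2]
finger_gap: 0.0068
grip_force: 58.7
```

```bash
cat >> lk.py <<'E'
for b in range(-60,60,8):
    k=(abs(v-.000)<.0035)&(u>b*1e-3)&(u<(b+8)*1e-3)&(c[:,2]>p[2]+.01)&(c[:,2]<p[2]+.034)
    k2=(abs(abs(v)-.022)<.009)&(u>b*1e-3)&(u<(b+8)*1e-3)&(abs(c[:,2]-.076)<.005)
    if k.sum()>5: print(b,k.sum(),"ztop",np.median(c[k,2]).round(4), end=' | ')
    if k2.sum()>20: print("arch",np.median(c[k2,2]).round(4),end=' ')
fl=(abs(c[:,2])<.004)&(abs(v)<.15)&(abs(u)<.2); print("floor slope deg y",np.polyfit(u[fl],c[fl,2],1)*57.3)
E
python3 lk.py
```

```text
t 8.9333 p [0.51   0.0816 0.1318] heading y 20.05 tilt [ 7.e-04  5.e-04 -1.e+00] F [-0.8  0.1 -1.2] T [-0.02 -0.05  0.03] grip 0.006792223189333922 58.65299463272095
TCP in cradle x,y mm -0.3 -2.71 tool delta to target [-0.028  0.007 -0.   ]
top edge: x at y=0,slope deg [-0.29  0.05] z0,slope deg [-0.96338409  0.15984452] ends 0.048985300885985766 x-range -0.0043158698927992295 0.0037251396978371996
body end y 0.05690818381264205
arch x -0.033630653549263735 0.03405757974405273 y 0.0312234481892867 0.04344721763197229 inner -0.008148519468267534 0.008000777696040384 1496
-44 89 ztop 0.1593 | arch 0.077 -36 208 ztop 0.1594 | arch 0.0753 -28 223 ztop 0.1594 | -20 229 ztop 0.1593 | -12 247 ztop 0.1594 | -4 278 ztop 0.1594 | 4 284 ztop 0.1594 | 12 296 ztop 0.1594 | 20 308 ztop 0.1595 | 28 324 ztop 0.1595 | arch 0.0762 36 354 ztop 0.1595 | arch 0.0762 44 434 ztop 0.1584 | 52 257 ztop 0.1513 | floor slope deg y [-0.0515552  -0.01279856]
```

Call:
{"fn": "drive_tool", "kwargs": {
  "motion": [
    [[1,-0.01,0.01,0.4,0,0,0],[1,0,0,0.3,0,0,0],[1,0,0,0.2,0,0,0],[1,0,0,0.1,0,0,0],[1,0,0,0,0,0,0],[1,0,0,0,0,0,0]]
  ]
}}

```text
clock: 9.48
position: [0.5104, 0.0811, 0.0912]
ee_rot: [-0.0, 0.573, 0.819, -0.0]
contact_force: [0.3, 0.6, -2.3]
finger_gap: 0.0072
grip_force: 58.7
```

```bash
python3 lk.py|head -5
```

```text
t 9.4833 p [0.5104 0.0811 0.0912] heading y 20.05 tilt [-5.e-04 -3.e-04 -1.e+00] F [ 0.3  0.6 -2.3] T [ 0.03  0.02 -0.02] grip 0.007187055707293754 58.70247691869736
TCP in cradle x,y mm -0.16 -3.28 tool delta to target [-0.014  0.004 -0.   ]
top edge: x at y=0,slope deg [ 0.09 -0.04] z0,slope deg [-0.75120635  0.11941192] ends 0.048494147712058545 x-range -0.0038766212388414135 0.004032691213507412
body end y 0.056293211383779386
arch x -0.03368297746423864 0.03418825326715532 y 0.030982020785222598 0.04345583036410547 inner -0.008016154158667 0.00817885461061187 2239
```

Call:
{"fn": "drive_tool", "kwargs": {
  "motion": [
    [[1,0,0,0.05,0,0,0],[1,0,0,0.05,0,0,0],[1,0,0,0.05,0,0,0],[1,0,0,0.05,0,0,0],[1,0,0,0,0,0,0],[1,0,0,0,0,0,0]]
  ]
}}

```text
clock: 10.03
position: [0.5103, 0.0812, 0.0831]
ee_rot: [-0.0, 0.573, 0.819, -0.0]
contact_force: [-0.6, 0.1, -1.8]
finger_gap: 0.0071
grip_force: 58.7
```

Call:
{"fn": "drive_tool", "kwargs": {
  "motion": [
    [[1,0,0,0.02,0,0,0],[1,0,0,0.02,0,0,0],[1,0,0,0,0,0,0],[1,0,0,0,0,0,0]]
  ]
}}

```text
clock: 10.37
position: [0.5104, 0.0813, 0.0817]
ee_rot: [0.0, 0.573, 0.819, 0.0]
contact_force: [-0.3, 0.3, -0.5]
finger_gap: 0.0069
grip_force: 58.7
```

Call:
{"fn": "drive_tool", "kwargs": {
  "motion": [
    [[1,0,0,0.02,0,0,0],[1,0,0,0.02,0,0,0],[1,0,0,0,0,0,0],[1,0,0,0,0,0,0]]
  ]
}}

```text
clock: 10.7
position: [0.5104, 0.0812, 0.08]
ee_rot: [-0.0, 0.573, 0.819, -0.0]
contact_force: [-1.0, 0.1, -0.8]
finger_gap: 0.0068
grip_force: 58.7
```

The teeth have dropped into the grooves with no resistance. I'll go on until they touch.

Call:
{"fn": "drive_tool", "kwargs": {
  "motion": [
    [[1,0,0,0.02,0,0,0],[1,0,0,0.01,0,0,0],[1,0,0,0,0,0,0],[1,0,0,0,0,0,0]]
  ]
}}

```text
clock: 11.03
position: [0.5104, 0.0812, 0.0789]
ee_rot: [-0.0, 0.573, 0.819, -0.0]
contact_force: [0.4, 0.1, -1.9]
finger_gap: 0.0068
grip_force: 58.7
```

Call:
{"fn": "drive_tool", "kwargs": {
  "motion": [
    [[1,0,0,0.01,0,0,0],[1,0,0,0.01,0,0,0],[1,0,0,0,0,0,0],[1,0,0,0,0,0,0]]
  ]
}}

```text
clock: 11.37
position: [0.5105, 0.0813, 0.0786]
ee_rot: [-0.0, 0.573, 0.819, 0.0]
contact_force: [-2.5, -0.2, 6.1]
finger_gap: 0.0067
grip_force: 59.9
```

It's bottomed at the home height with about 7 N. Now I'll release it, rise and look.

Call:
{"fn": "drive_tool", "kwargs": {
  "motion": [
    [[0.6,0,0,0,0,0,0],[0.4,0,0,0,0,0,0],[0.2,0,0,0,0,0,0],[0.2,0,0,0,0,0,0],[0.2,0,0,-0.3,0,0,0],[0.2,0,0,-0.5,0,0,0],[0.2,0,0,-0.5,0,0,0],[0.2,0,0,-0.3,0,0,0]]
  ]
}}

```text
clock: 12.03
position: [0.5113, 0.0811, 0.1445]
ee_rot: [0.001, 0.573, 0.819, 0.001]
contact_force: [0.8, -0.0, 0.0]
finger_gap: 0.0339
grip_force: 0.0
```

Call:
{"fn": "drive_tool", "kwargs": {
  "motion": [
    [[1,0,0,0,0,0,0],[1,0,0,0,0,0,0],[1,0,0,0,0,0,0],[1,0,0,0,0,0,0],[1,0,0,0,0,0,0]]
  ]
}}

```text
clock: 12.45
position: [0.5098, 0.0811, 0.1413]
ee_rot: [-0.0, 0.573, 0.819, -0.001]
contact_force: [0.5, 0.4, -0.6]
finger_gap: -0.0001
grip_force: 0.0
```

```bash
sed -i 's/c\[:,2\]>p\[2\]+.01)/c[:,2]>.09)/; s/c\[:,2\]<p\[2\]+.034)/c[:,2]<.116)/; s/c\[:,2\]>p\[2\]+.022)&(c\[:,2\]<p\[2\]+.032)/c[:,2]>.1)\&(c[:,2]<.116)/; s/c\[:,2\]>p\[2\]-.02)&(c\[:,2\]<p\[2\]+.015)/c[:,2]>.07)\&(c[:,2]<.096)/' lk.py; python3 lk.py
```

```text
t 12.45 p [0.5098 0.0811 0.1413] heading y 20.06 tilt [-1.6e-03 -7.0e-04 -1.0e+00] F [ 0.5  0.4 -0.6] T [-0.03  0.03 -0.05] grip -6.211554862105657e-05 0.0
TCP in cradle x,y mm -0.69 -3.04 tool delta to target [-0.02   0.017 -0.   ]
top edge: x at y=0,slope deg [1.53 0.33] z0,slope deg [-0.64290606  0.10669933] ends 0.0483049342565415 x-range -0.001995214540809621 0.005752339585624956
body end y 0.05626937729258649
arch x -0.033682643993286306 0.033927098118435896 y 0.031014100376333103 0.043342874959437054 inner -0.00825147192279858 0.008025593324515658 1341
arch 0.0767 arch 0.0753 -12 89 ztop 0.1063 | -4 106 ztop 0.1065 | 4 114 ztop 0.1064 | 12 127 ztop 0.1064 | 20 128 ztop 0.1064 | 28 131 ztop 0.1065 | arch 0.0764 36 133 ztop 0.1066 | arch 0.0763 44 157 ztop 0.1045 | 52 89 ztop 0.0982 | floor slope deg y [-0.05582271 -0.00187617]
```

View pics/last.png

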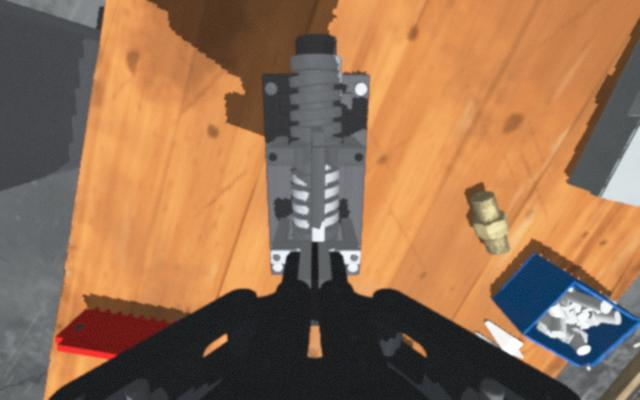

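The picture shows the leaf seated in both slots with its top edge level at z≈0.1064 (home) and its centre at y≈-1.7 mm. Next comes the press above the left guide.

Call:
{"fn": "drive_tool", "kwargs": {
  "motion": [
    [[1,0.5,0.02,0,0,0,0],[1,0.52,0.02,0,0,0,0],[1,0,0,0.4,0,0,0],[1,0,0,0.3,0,0,0],[1,0,0,0,0,0,0],[1,0,0,0,0,0,0],[1,0,0,0,0,0,0]]
  ]
}}

```text
clock: 13.08
position: [0.4982, 0.1191, 0.1142]
ee_rot: [0.0, 0.574, 0.819, -0.0]
contact_force: [1.1, 0.1, 0.3]
finger_gap: 0.0002
grip_force: 0.0
```

```bash
python3 -c "
from st import *
st()"
```

```text
t 13.0833 p [0.4982 0.1191 0.1142] heading y 19.96 tilt [-1.e-04 -7.e-04 -1.e+00] F [1.1 0.1 0.3] T [-0.03  0.03  0.01] grip 0.00016857188565104034 0.0
TCP in cradle x,y mm 1.41 36.6 tool delta to target [-1.011e+00 -3.500e-02  1.000e-03]
```

Call:
{"fn": "drive_tool", "kwargs": {
  "motion": [
    [[1,0.03,0,0.1,0,0,0],[1,0,0,0.05,0,0,0],[1,0,0,0.02,0,0,0],[1,0,0,0,0,0,0],[1,0,0,0,0,0,0]]
  ]
}}

```text
clock: 13.5
position: [0.4976, 0.1212, 0.1074]
ee_rot: [0.0, 0.573, 0.819, 0.0]
contact_force: [-0.0, 0.5, -0.3]
finger_gap: -0.0001
grip_force: 0.0
```

Call:
{"fn": "drive_tool", "kwargs": {
  "motion": [
    [[1,0,0,0.02,0,0,0],[1,0,0,0,0,0,0],[1,0,0,0,0,0,0]]
  ]
}}

```text
clock: 13.75
position: [0.4975, 0.1213, 0.1065]
ee_rot: [-0.0, 0.573, 0.819, 0.0]
contact_force: [0.5, 0.6, -0.2]
finger_gap: -0.0001
grip_force: 0.0
```

Call:
{"fn": "drive_tool", "kwargs": {
  "motion": [
    [[1,0,0,0.01,0,0,0],[1,0,0,0,0,0,0],[1,0,0,0,0,0,0]]
  ]
}}

```text
clock: 14.0
position: [0.4976, 0.1213, 0.1062]
ee_rot: [0.0, 0.573, 0.819, 0.0]
contact_force: [1.3, 0.1, 0.8]
finger_gap: -0.0
grip_force: 0.4
```

Call:
{"fn": "drive_tool", "kwargs": {
  "motion": [
    [[1,0,0,0.01,0,0,0],[1,0,0,0,0,0,0],[1,0,0,0,0,0,0]]
  ]
}}

```text
clock: 14.25
position: [0.498, 0.1214, 0.1061]
ee_rot: [0.0, 0.573, 0.819, 0.0]
contact_force: [0.5, 1.1, 3.5]
finger_gap: -0.0003
grip_force: 2.4
```

Call:
{"fn": "drive_tool", "kwargs": {
  "motion": [
    [[1,0,0,0.01,0,0,0],[1,0,0,0,0,0,0],[1,0,0,0,0,0,0],[1,0,0,0,0,0,0]]
  ]
}}

```text
clock: 14.58
position: [0.4983, 0.1216, 0.106]
ee_rot: [0.0, 0.573, 0.819, 0.001]
contact_force: [-1.1, -0.2, 7.5]
finger_gap: 0.0
grip_force: 4.0
```

That's about 7.5 N at the left. I'll hold briefly, lift and move above the right guide.

Call:
{"fn": "drive_tool", "kwargs": {
  "motion": [
    [[1,0,0,0.002,0,0,0],[1,0,0,0,0,0,0],[1,0,0,0,0,0,0]]
  ]
}}

```text
clock: 14.83
position: [0.4983, 0.1216, 0.106]
ee_rot: [0.0, 0.573, 0.819, 0.001]
contact_force: [-0.4, 0.6, 8.9]
finger_gap: 0.0003
grip_force: 4.4
```

Call:
{"fn": "drive_tool", "kwargs": {
  "motion": [
    [[1,0,0,-0.3,0,0,0],[1,0,0,-0.2,0,0,0],[1,-0.6,0,0,0,0,0],[1,-0.7,0,0,0,0,0],[1,-0.6,0,0,0,0,0],[1,0,0,0,0,0,0],[1,0,0,0,0,0,0]]
  ]
}}

```text
clock: 15.42
position: [0.5239, 0.0483, 0.1258]
ee_rot: [0.0, 0.575, 0.819, 0.0]
contact_force: [-0.4, 0.7, -0.1]
finger_gap: -0.0001
grip_force: 0.0
```

```bash
python3 lk.py
```

```text
t 15.4167 p [0.5239 0.0483 0.1258] heading y 19.87 tilt [ 6.e-04 -3.e-04 -1.e+00] F [-0.4  0.7 -0.1] T [ 0.07 -0.02 -0.02] grip -6.912060588229426e-05 0.0
TCP in cradle x,y mm 1.34 -38.74 tool delta to target [ 0.873 -0.036 -0.   ]
top edge: x at y=0,slope deg [-0.41  0.09] z0,slope deg [0.01428878 0.10603942] ends 0.04972168441631376 x-range -0.004364098056274967 0.0035191206834675167
body end y 0.05266373300798245
arch x -0.03392128927673637 0.03373367412665961 y 0.03263889441478932 0.044624226478781684 inner -0.008043574909433682 0.008002974933213551 1791
-44 26 ztop 0.1057 | arch 0.0761 -36 151 ztop 0.1061 | arch 0.0757 -28 165 ztop 0.1061 | -20 159 ztop 0.1061 | -12 172 ztop 0.106 | -4 188 ztop 0.106 | 4 189 ztop 0.1061 | 12 210 ztop 0.1061 | 20 212 ztop 0.1061 | 28 237 ztop 0.1061 | arch 0.076 36 222 ztop 0.1061 | arch 0.0762 44 241 ztop 0.1058 | arch 0.0753 52 168 ztop 0.0981 | floor slope deg y [-0.05988609 -0.02206289]
```

The leaf is level, with its top at 0.106. Now the press at the right.

Call:
{"fn": "drive_tool", "kwargs": {
  "motion": [
    [[1,0,-0.03,0.25,0,0,0],[1,0,0,0.15,0,0,0],[1,0,0,0.06,0,0,0],[1,0,0,0.02,0,0,0],[1,0,0,0,0,0,0],[1,0,0,0,0,0,0]]
  ]
}}

```text
clock: 15.97
position: [0.5226, 0.051, 0.106]
ee_rot: [-0.0, 0.572, 0.82, 0.0]
contact_force: [-1.3, 1.8, 5.7]
finger_gap: -0.0
grip_force: 2.7
```

Call:
{"fn": "drive_tool", "kwargs": {
  "motion": [
    [[1,0,0,0.01,0,0,0],[1,0,0,0,0,0,0],[1,0,0,0,0,0,0]]
  ]
}}

```text
clock: 16.22
position: [0.523, 0.0511, 0.106]
ee_rot: [-0.0, 0.572, 0.82, 0.001]
contact_force: [-0.3, 1.6, 8.1]
finger_gap: 0.0003
grip_force: 4.0
```

Call:
{"fn": "drive_tool", "kwargs": {
  "motion": [
    [[1,0,0,0,0,0,0],[1,0,0,0,0,0,0],[1,0,0,0,0,0,0]]
  ]
}}

```text
clock: 16.47
position: [0.523, 0.0511, 0.106]
ee_rot: [-0.0, 0.572, 0.82, 0.001]
contact_force: [-0.9, 2.4, 8.3]
finger_gap: -0.0
grip_force: 4.0
```

Call:
{"fn": "drive_tool", "kwargs": {
  "motion": [
    [[1,0,0,-0.3,0,0,0],[1,0,0,-0.6,0,0,0],[1,0,0,-0.8,0,0,0],[1,-0.8,0,-0.5,0,0,0],[1,-0.8,0,0,0,0,0],[1,0,0,0,0,0,0],[1,0,0,0,0,0,0],[1,0,0,0,0,0,0]]
  ]
}}

```text
clock: 17.13
position: [0.5438, -0.0101, 0.1933]
ee_rot: [-0.001, 0.573, 0.819, -0.0]
contact_force: [0.2, 0.8, 0.1]
finger_gap: 0.0001
grip_force: 0.0
```

```bash
python3 lk.py
```

```text
t 17.1333 p [ 0.5438 -0.0101  0.1933] heading y 20.06 tilt [-1.3e-03  2.0e-04 -1.0e+00] F [0.2 0.8 0.1] T [-0.01  0.02  0.02] grip 0.00010670565941771224 0.0
TCP in cradle x,y mm 0.07 -100.37 tool delta to target [2.413e+00 1.000e-03 2.000e-03]
top edge: x at y=0,slope deg [-0.65 -0.05] z0,slope deg [0.02441833 0.10607862] ends 0.03867299938066177 x-range -0.004363438148547437 0.003032844759515497
body end y 0.04356032729468253
arch x -0.033938170772813935 0.03410142054948057 y 0.03134720008138188 0.04370707705565522 inner -0.008502283308107947 0.00842548227770904 1271
-60 80 ztop 0.0982 | -52 88 ztop 0.1063 | -44 99 ztop 0.1062 | arch 0.0761 -36 104 ztop 0.1063 | arch 0.076 -28 104 ztop 0.1063 | -20 120 ztop 0.1061 | -12 127 ztop 0.1061 | -4 124 ztop 0.1062 | 4 132 ztop 0.1061 | 12 128 ztop 0.1061 | 20 138 ztop 0.106 | 28 141 ztop 0.1062 | arch 0.0759 36 47 ztop 0.1062 | arch 0.0762 floor slope deg y [-0.15692887 -0.02335453]
```

View pics/last.png

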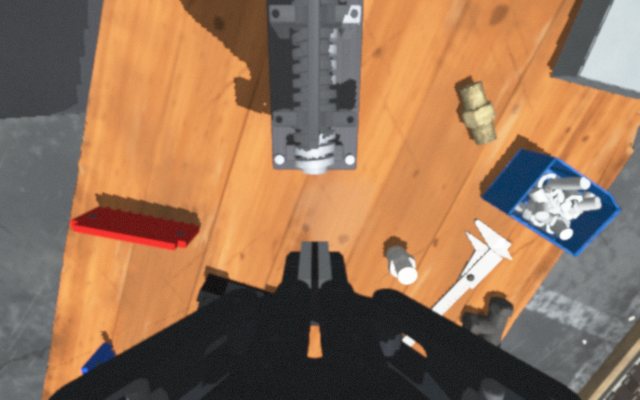

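The last picture shows the leaf seated and level in both slots (column 313), with the hand clear and the fittings undisturbed.

```bash
python3 -c "
from bench import bot
print(bot.job_done())"
```

```text
the job is handed in; nothing more can be done
None
```

The matching comb leaf (leaf_coarse) is seated fully home and level in both guides, its centre about 2 mm off midway. I checked it with about 8–9 N above the left guide, then 8 N above the right, left the other leaf in the rack, and handed the job in at about 17 s.

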